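# Index the cake stand from home to the first portion hole

## Task

The cake stand is pinned in its home hole. Draw the spring index pin up by its knob, swing the stand anticlockwise (seen from above) and let the pin drop fully home in the first hole of the portion ring, never forcing the pin sideways or down. The ring is clamped by hand, so feel for the hole; do not touch the cake, and leave everything else on the counter where it is.

Things in the scene. Friction and masses are not known exactly. Their poses are not given: they have to be found in the camera images.
- base: grey round foot of the cake stand, 260 mm across, fixed to the counter; origin on the stand's upright axis (z) at counter height; its -x direction points from the axis to the home hole, about towards the robot
- home_hole (a point): mouth of the home hole, where the pin starts: 10 mm wide, 105 mm from the axis, in an aluminium plate 30 mm above the counter, which reaches 24 degrees to either side of it; fixed to the base
- ring_hole_nominal (a point): nominal place of the portion ring's first hole, 36 degrees anticlockwise of home. The ring is clamped by hand: the true hole is 29 to 43 degrees from home and not measured. C-shaped steel ring 3 mm thick, top 33 mm above the counter, six 10 mm holes 30 degrees apart, 105 mm from the axis; its front end, 17 to 22 degrees before the first hole, is a ramp the pin can ride up
- stand (a joint): angle of the turning stand with the cake, rad: 0 at home, growing anticlockwise seen from above. The bearing drags (2 N at the pin); the stand stays where left. Steel disc 168 mm across, top 52 mm above the counter, with a lug carrying a steel sleeve round the pin: 30 mm across, 105 mm from the axis, 40 to 68 mm above the counter. It may be turned by pushing sleeve or knob
- index_pin (a joint): how far the spring pin is drawn up, m: 0 fully home in a hole, 0.0075 with its round nose (8 mm pin) resting on the plate by the home hole, about 0.0105 resting on the ring, 0.016 at most. The spring pushes down with 4 N when home to 9.5 N fully drawn. Let go, the pin rides on the ring and drops by itself when within about 1 mm of a hole's middle
- knob_mid (a point): grip point in the pin's black upright knob (22 mm across, 30 mm tall): 13 mm under its top, 17 mm above its foot, 89 mm above the counter when the pin is home. Knob turns with the stand and rises with the pin; 4 mm between its foot and the sleeve's top when home
- pin_tip: the pin's steel shank, 8 mm across; origin at the round nose, straight below the knob (67 mm below knob_mid)
- cake: round iced display cake, 122 mm across on a 140 mm board, on the stand's axis; origin at its underside, 52 mm above the counter; top with its rosettes 112 mm above the counter
- espresso_cup: green and white cup, 64x89x48 mm, a bystander; origin under it
- dough_scraper: steel dough scraper with beech handle, 116x124x24 mm, a bystander; origin under its middle
- price_block: small slate price card in an oak foot, 22x68x52 mm, a bystander; origin under it
- scissors: blue-handled scissors, 87x199x9 mm, a bystander; origin under their middle
- tape_roll: roll of cream tape, 104x102x25 mm, a bystander; origin under it
- egg_timer: round wind-up kitchen timer, 63x63x52 mm, left of the stand, a bystander; origin under it

How it is judged:
By the outcome, as a careful person would: the job done as asked, in the order asked, and still so for the second after the job is handed in, with the robot touching nothing.
It also fails if it takes over 45 s, if anything falls off the work surface, if the arm or the gripper's body presses on something with over 40 N, if the wrist force passes 120 N, or if a joint passes its speed limit or range.

## Robot

A 7-joint arm with a two-finger parallel gripper is mounted at the origin on a cart in front of the work surface, level with it; the furniture and walls round the work are solid. World frame = base frame: x ahead of the robot, y to its left, z up, the work surface at z = 0. Lengths are in m, angles in rad, forces in N, time in s.
With the tool pointing down it reaches from about 0.4 to 0.85 m from the base axis. Payload 4.5 kg.
Tool frame: the origin (TCP) lies on the centre line of the jaws, within the pads' length; the fingertips stand 17 mm ahead of it and the grasp point (between the pads) lies 2 mm behind it (r.tip_reach is the distance from the TCP to the fingertips, in m); z points along the fingers, y is the line along which they close (so a half turn about z gives the same grasp; the last joint's range is limited). The gripper opens to 88 mm and grips with 3 to 60 N. Pads are 18 mm wide; open, the fingers measure 123 mm over their backs; the gripper's body (75 mm by 187 mm) begins 45 mm behind the grasp point.
Start: joints at [1.336, 0.689, -0.195, 1.565, 0.157, 0.902, -0.215], TCP at [0.166, -0.603, 0.256] pointing down, gripper open.
Joint ranges: [-3.01, 3.01], [-0.46, 2.08], [-1.47, 1.51], [0.13, 2.56], [-1, 4.14], [0.04, 2.09], [-2.66, 2.66]. Speed limits (rad/s): [2.57, 2.57, 3.14, 3.14, 3.14, 3.14, 3.14].

## Interface

Orientations are given as a unit quaternion [x, y, z, w].
In Python, from plant import r gives the robot as it stands.
- The arm moves only by the tool step_arm, never from a script. Its argument "steps" is a list of rows, each a list of 7 numbers: the shift along the tool's x, y, z in cm, then the turn, a rotation vector about the tool's x, y, z in degrees, then the gripper's target within -1 to 1 (shut at 1, half-way at 0, fully open at -1). A call has 1 to 8 rows; each row shifts and turns the commanded pose from where the row before left it, along the tool's axes as they then stand; what a row does not reach is not made up. A row lasts 1/8 s, in which the tool goes at most 62.5 mm and 10.7 degrees, less where a joint would pass 70% of its speed; a pose out of reach is approached as far as the arm can. A call with a gripper value outside its range is refused whole. The fingers move at their own pace and stop on an object; "force" is the grip in N (left out, the last holds). Time passes only in rows, so rows that do not move let the fingers close. It gives the time, the measured TCP pose, the force, the opening and the grip force at its end, in the units of the state.
- r.get_state(): the state, without advancing time (a new reading comes with each control period).
- r.snapshot(name): name is "side" or "top" or "wrist"; returns a dict with "pixels" (384x512x3 uint8, red, green, blue), "fx", "fy", "cx", "cy" (pixels), "cam_to_world" (4x4, takes a point from camera to world coordinates). Camera axes: x right, y down, z forward; pixel columns grow to the right and rows downward; lengths in m; the calibration is good to about 2 mm. The wrist camera is an equidistant fisheye: a pixel r from the principal point sees the ray r / f radians off the axis. A picture is of the moment at which its call begins. There is no depth.
- r.finish_job(): hands the job in; it is judged then, once.
The state is a dict: "clock": time; "q": joint angles; "qd": joint speeds; "joint_torque": joint torques, N m; "tool_pos": TCP position; "eef_rot": TCP orientation; "contact_force": force on the tool from outside, world axes, zero at the start; "moment": the same for the moment, N m; "opening": opening from 0.0 (shut) to 1.0 (fully open); "finger_force": force on a finger pad.
Only numpy, scipy, OpenCV 4.12 (cv2) and the standard library are available. Lean on these libraries where they do the work, as an engineer would, in place of code of your own. Each camera call takes 0.05 s, during which the arm holds its last target. There are 200 camera calls.

## Working session

There is one attempt and no reset: what is moved stays moved. The work goes in short steps, Python scripts to look and compute and a tool call to move; the robot and the scene stay as the last step left them, time stands still between calls to the robot, and variables do not carry over. Pictures are saved under pics/ and viewed, at most 10 in all, crops included, and the job is handed in when it is done.

Besides the shell and the picture viewer there is one more tool, called after ">>>" as name(argument=value, ...) on one line, values as JSON. step_arm: Moves the arm, as the interface text tells. Its arguments: {"type":"object","properties":{"steps":{"type":"array","items":{"type":"array","items":{"type":"number"}}},"force":{"type":"number"}},"required":["steps"]}

```bash
ls; mkdir -p pics; python3 - <<'E'
from plant import r
import cv2,numpy as np
for n in("side","top"):
    s=r.snapshot(n);cv2.imwrite(f"pics/{n}0.png",s["pixels"][:,:,::-1]);print(n,s["fx"],s["fy"],s["cx"],s["cy"],np.round(s["cam_to_world"],4).tolist())
st=r.get_state();print({k:np.round(v,3).tolist() for k,v in st.items()}, r.tip_reach)
E
```

```text
pics
side 437.92279790476954 437.92279790476954 259.8264624344179 203.66398222762692 [[0.9995, 0.0018, -0.0304, 0.5532], [0.0241, -0.657, 0.7535, -1.1633], [-0.0186, -0.7539, -0.6567, 0.9963], [0.0, 0.0, 0.0, 1.0]]
top 355.5853222674458 355.5853222674458 252.09072273370973 189.11327610600875 [[0.0186, -0.9985, 0.0524, 0.4374], [-0.9998, -0.0186, 0.0006, -0.1], [0.0003, -0.0524, -0.9986, 1.4764], [0.0, 0.0, 0.0, 1.0]]
{'clock': 0.1, 'q': [1.336, 0.69, -0.195, 1.566, 0.157, 0.902, -0.215], 'qd': [0.001, 0.0, 0.002, -0.002, -0.002, -0.001, -0.001], 'joint_torque': [-0.004, -52.85, -1.272, -15.384, -0.053, 0.002, 0.0], 'tool_pos': [0.166, -0.602, 0.255], 'eef_rot': [0.991, 0.134, -0.0, -0.001], 'contact_force': [0.025, 0.469, 0.577], 'moment': [0.025, 0.017, 0.022], 'finger_force': 0.0, 'opening': 0.998} 0.017
```

View pics/top0.png

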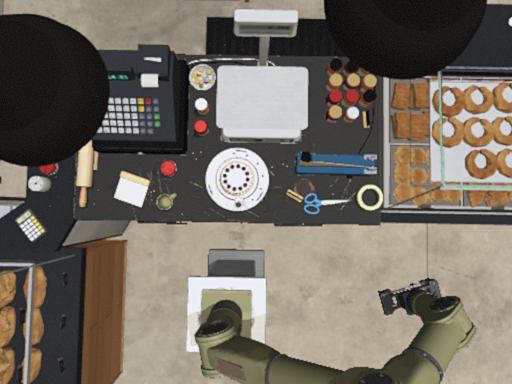

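View pics/side0.png

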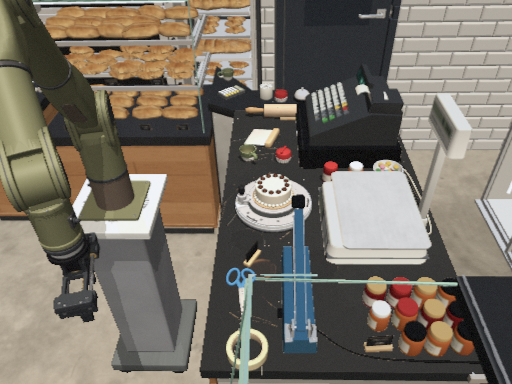

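The top view shows the stand at about (237,180) px. The side view shows it at about (273,200) px, with the knob near (241,190). I'll zoom in on both.

```bash
cat > h.py <<'E'
import numpy as np
def pix(s,u,v,z):
    T=np.array(s["cam_to_world"]);d=T[:3,:3]@[(u-s["cx"])/s["fx"],(v-s["cy"])/s["fy"],1]
    o=T[:3,3];return o+d*(z-o[2])/d[2]
def proj(s,p):
    T=np.array(s["cam_to_world"]);c=T[:3,:3].T@(np.array(p)-T[:3,3])
    return s["cx"]+s["fx"]*c[0]/c[2],s["cy"]+s["fy"]*c[1]/c[2]
E
python3 - <<'E'
import cv2,numpy as np
a=cv2.imread("pics/top0.png")[140:220,195:281];b=cv2.imread("pics/side0.png")[160:240,225:311]
f=lambda i:cv2.resize(i,(400*86//80,400),interpolation=cv2.INTER_CUBIC)
cv2.imwrite("pics/c0.png",cv2.resize(np.hstack([f(a),f(b)]),(800,372)))
E
```

```text
(no output)
```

View pics/c0.png

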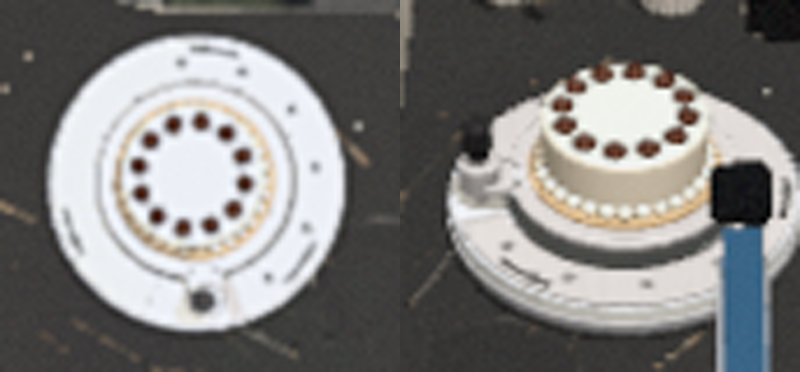

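The zoomed crop shows the six ring holes in the top view, first at about (268,278) in the crop, with the knob at (202,299). I'll fit the stand pose from these.

```bash
cat > fit.py <<'E'
from plant import r
import numpy as np
from scipy.optimize import least_squares
from h import *
s=r.snapshot("top");w=r.snapshot("side");k=800/860*5
H=[(268,278),(306,228),(315,167),(291,109),(241,72),(181,63)]
P=[pix(s,195+u/k,140+v/k,.033)[:2] for u,v in H]
f=lambda p:np.ravel([np.array(p[:2])-.105*np.array([np.cos(p[2]+i*np.pi/6),np.sin(p[2]+i*np.pi/6)])-P[i] for i in range(6)])
# hole i at axis + .105*dir(pi+home+36+30i)
f=lambda p:np.ravel([np.array(p[:2])+.105*np.array([np.cos(np.pi+p[2]+i*np.pi/6),np.sin(np.pi+p[2]+i*np.pi/6)])-P[i] for i in range(6)])
q=least_squares(f,[.45,-.06,.6]);print("axis",q.x[:2],"hole ang",np.degrees(q.x[2]),"res mm",np.round(q.fun*1e3,1))
kt=pix(s,195+202/k,140+299/k,.102);ks=pix(w,225+(478-400)/k,160+125/k,.102)
for n,p in(("top",kt),("side",ks)):
    d=q.x[:2]-p[:2];print(n,p,"r",np.hypot(*d),"ang",np.degrees(np.arctan2(d[1],d[0])))
# black handle triangulation
def ray(s,u,v): a=pix(s,u,v,0);b=pix(s,u,v,.5);return a,(b-a)/np.linalg.norm(b-a)
a,d=ray(s,306,157);b,e=ray(w,298,201)
t=np.linalg.lstsq(np.c_[d,-e],b-a,rcond=None)[0];print("handle",a+d*t[0],b+e*t[1])
for n,u,v in(("price",292,195),("red",168,168),("cup",164,202)):print(n,pix(s,u,v,.03))
E
python3 fit.py
```

```text
axis [ 0.55286524 -0.03693085] hole ang 38.29864925295133 res mm [ 0.6 -0.  -0.1 -0.1  0.3  0.5 -0.5  0.1  0.2 -0.8 -0.5  0.3]
top [ 0.44983431 -0.04744048  0.102     ] r 0.10356555904411432 ang 5.824288701884694
side [ 0.45097354 -0.05420428  0.102     ] r 0.10334548832376264 ang 9.621726123716222
handle [ 0.61814306 -0.2855537   0.24071471] [ 0.61874599 -0.28552633  0.2407988 ]
price [ 0.49230115 -0.26189363  0.03      ]
red [0.59321235 0.246072   0.03      ]
cup [0.45412478 0.25802046 0.03      ]
```

>>> step_arm(steps=[[2.6, -2.8, 0.1, 0, 0, 0, 0], [2.6, -2.8, 0.1, 0, 0, 0, 0], [2.6, -2.8, 0.1, 0, 0, 0, 0], [2.6, -2.8, 0.1, 0, 0, 0, 0], [2.6, -2.8, 0.1, 0, 0, 0, 0], [2.6, -2.8, 0.1, 0, 0, 0, 0], [2.6, -2.8, 0.1, 0, 0, 0, 0], [2.6, -2.8, 0.1, 0, 0, 0, 0]])

```text
clock: 1.2
tool_pos: [0.3076, -0.3303, 0.2477]
eef_rot: [0.991, 0.134, 0.0, 0.0]
contact_force: [0.8, 0.6, 0.8]
opening: 0.501
finger_force: 0.0
```

>>> step_arm(steps=[[2.6, -2.8, 0.4, 0, 0, 0, 0], [2.6, -2.8, 0.4, 0, 0, 0, 0], [2.6, -2.8, 0.4, 0, 0, 0, 0], [2.6, -2.8, 0.4, 0, 0, 0, 0], [2.6, -2.8, 0.4, 0, 0, 0, 0], [2.6, -2.8, 0.4, 0, 0, 0, 0], [2.6, -2.8, 0.4, 0, 0, 0, 0], [1.6, -2.8, 0.4, 0, 0, 8, 0]])

```text
clock: 2.2
tool_pos: [0.4396, -0.0614, 0.2156]
eef_rot: [0.998, 0.063, 0.001, -0.0]
contact_force: [-0.1, 0.5, -0.2]
opening: 0.501
finger_force: 0.0
```

```bash
python3 - <<'E'
from plant import r
import cv2,numpy as np
s=r.snapshot("wrist");np.savez("w1.npz",**s);cv2.imwrite("pics/w1.png",cv2.resize(s["pixels"][:,:,::-1],(800,600)));print(s["fx"],s["cx"],s["cy"],np.round(s["cam_to_world"],4).tolist())
st=r.get_state();print({k:np.round(v,3).tolist() for k,v in st.items()})
E
```

```text
297.3186396354542 256.0344346646397 196.29860082309008 [[0.1262, -0.9575, -0.2595, 0.507], [-0.992, -0.1219, -0.0329, -0.0534], [-0.0001, 0.2616, -0.9652, 0.3441], [0.0, 0.0, 0.0, 1.0]]
{'clock': 2.25, 'q': [0.058, 0.532, -0.048, 2.141, 0.046, 0.468, -1.467], 'qd': [0.067, -0.011, -0.038, 0.007, 0.067, 0.019, 0.233], 'joint_torque': [5.392, -40.441, 5.024, -8.127, 0.46, 0.235, -0.22], 'tool_pos': [0.44, -0.056, 0.215], 'eef_rot': [0.998, 0.064, 0.001, -0.002], 'contact_force': [0.792, 3.174, -0.32], 'moment': [0.238, -0.038, 0.114], 'finger_force': 0.0, 'opening': 0.501}
```

View pics/w1.png

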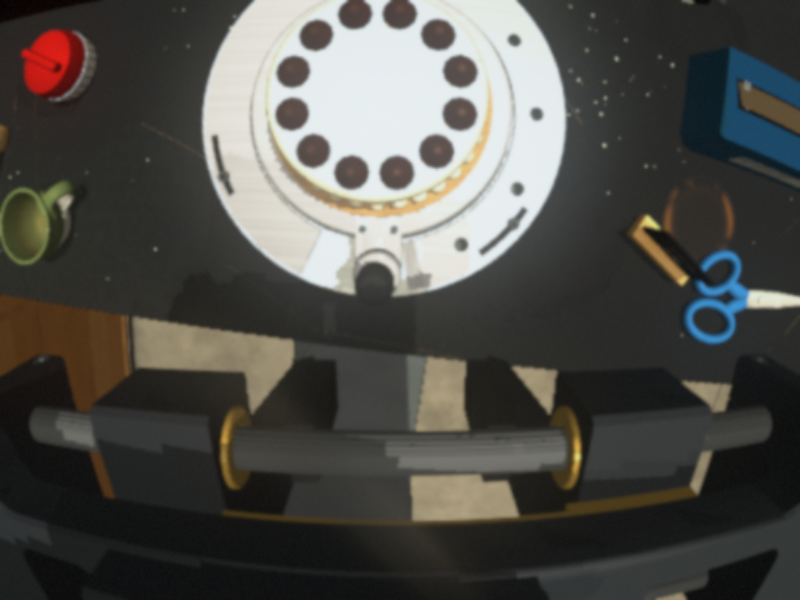

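The wrist view shows the knob top at about (375,284) and ring holes at (461,244), (517,188), (537,114) and (515,40). The timer and cup are on the left, and the price block and scissors on the right.

```bash
cat >> h.py <<'E'
def fish(s,u,v,z):
    T=np.array(s["cam_to_world"]);a=np.array([u-s["cx"],v-s["cy"]]);R=np.hypot(*a);t=R/s["fx"]
    d=T[:3,:3]@np.r_[a/R*np.sin(t),np.cos(t)];o=T[:3,3];return o+d*(z-o[2])/d[2]
E
cat > f2.py <<'E'
import numpy as np
from h import *
from scipy.optimize import least_squares
s=np.load("w1.npz");k=1.5625
P=[fish(s,u/k,v/k,.033)[:2] for u,v in[(461,244),(517,188),(537,114),(515,40)]]
f=lambda p:np.ravel([np.array(p[:2])+.105*np.array([np.cos(np.pi+p[2]+i*np.pi/6),np.sin(np.pi+p[2]+i*np.pi/6)])-P[i] for i in range(4)])
q=least_squares(f,[.55,-.04,.6]);print(q.x[:2],np.degrees(q.x[2]),np.round(q.fun*1e3,1))
c=q.x[:2]
for u,v,z in[(375,284,.102),(376,262,.068),(362,229,.052),(394,229,.052),(378,229,.052)]:
    p=fish(s,u/k,v/k,z)[:2];d=c-p;print(p,np.hypot(*d),np.degrees(np.arctan2(d[1],d[0])))
E
python3 f2.py
```

```text
[ 0.55503921 -0.03484933] 37.86154716953245 [-0.   0.1 -0.4 -0.2  0.2  0.1  0.2 -0. ]
[ 0.4526643  -0.04679998] 0.10307007558270123 6.658239220255687
[ 0.45860536 -0.0449141 ] 0.0969576544903678 5.958370468382056
[ 0.47575302 -0.03316466] 0.0793040842616404 -1.2172344432909403
[ 0.47819319 -0.0531901 ] 0.07900439726139036 13.42360919333483
[ 0.47695578 -0.04319575] 0.07852824431660418 6.101237555861715
```

>>> step_arm(steps=[[0, 0, 0, 0, 0, 1, 0], [0, 0, 0, 0, 0, 0, 0]])

```text
clock: 2.5
tool_pos: [0.438, -0.0642, 0.2158]
eef_rot: [0.998, 0.055, -0.0, 0.0]
contact_force: [0.7, 0.2, 0.1]
opening: 0.5
finger_force: 0.0
```

>>> step_arm(steps=[[1.3, -1.5, 0, 0, 0, 0, 0], [0, 0, 3, 0, 0, 0, 0], [0, 0, 3, 0, 0, 0, 0], [0, 0, 2, 0, 0, 0, 0], [0, 0, 0, 0, 0, 0, 0]])

```text
clock: 3.12
tool_pos: [0.4486, -0.0479, 0.1349]
eef_rot: [0.998, 0.055, -0.001, 0.0]
contact_force: [-0.2, -0.6, -0.3]
opening: 0.5
finger_force: 0.0
```

```bash
python3 - <<'E'
from plant import r
import cv2,numpy as np
from h import *
st=r.get_state();print(st["tool_pos"])
s=r.snapshot("wrist");np.savez("w2.npz",**s);cv2.imwrite("pics/w2.png",cv2.resize(s["pixels"][:,:,::-1],(800,600)))
E
```

```text
[ 0.44863409 -0.04793083  0.1348997 ]
```

View pics/w2.png

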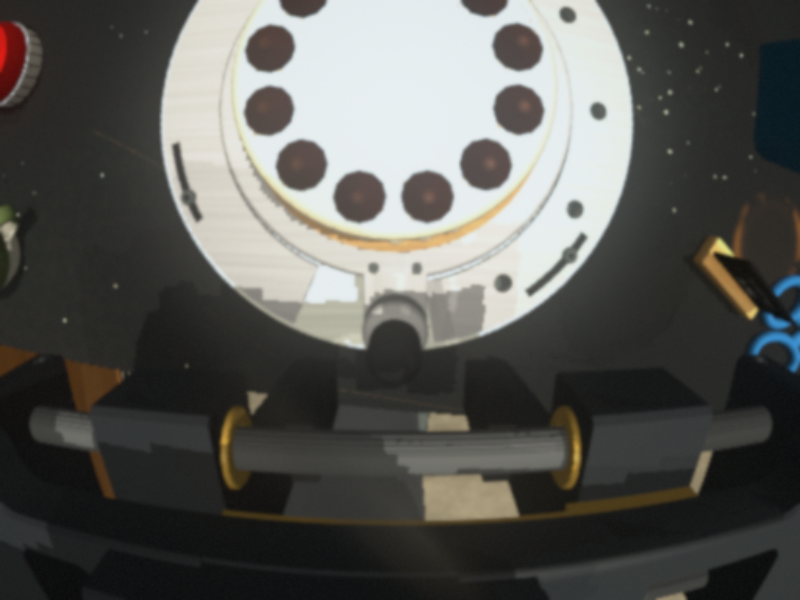

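The knob top is at about (395,357), centred between the fingers, and the holes are at (503,283), (575,209), (598,111) and (568,15). I'll refit, then descend.

```bash
sed -e 's/w1/w2/' -e 's/\[(461.*40)\]/[(503,283),(575,209),(598,111),(568,15)]/' -e 's/in\[(375.*)\]/in[(395,357,.102),(395,268,.052),(395,313,.068)]/' f2.py > f3.py; python3 f3.py
```

```text
[ 0.5545213  -0.03450204] 38.094571509182764 [-0.2  0.  -0.2  0.1  0.1 -0.2  0.3  0.1]
[ 0.45300926 -0.04610661] 0.10217319010021585 6.521578195467463
[ 0.47700462 -0.04302012] 0.07798328832257126 6.270903789085206
[ 0.46013053 -0.04500188] 0.09497296322291399 6.3473751149435005
```

>>> step_arm(steps=[[0, 0, 2, 0, 0, 0, 0], [0, 0, 1.5, 0, 0, 0, 0], [0, 0, 0.8, 0, 0, 0, 0], [0, 0, 0, 0, 0, 0, 0]])

```text
clock: 3.68
tool_pos: [0.4499, -0.0468, 0.093]
eef_rot: [0.998, 0.056, 0.0, 0.0]
contact_force: [1.1, 0.2, 0.6]
opening: 0.5
finger_force: 0.0
```

>>> step_arm(steps=[[0, 0, 0, 0, 0, 0, 0.3], [0, 0, 0, 0, 0, 0, 0.45], [0, 0, 0, 0, 0, 0, 0.6], [0, 0, 0, 0, 0, 0, 0.7], [0, 0, 0, 0, 0, 0, 0.7]], force=35)

```text
clock: 4.3
tool_pos: [0.4499, -0.0463, 0.0931]
eef_rot: [0.998, 0.056, 0.0, -0.0]
contact_force: [-0.6, 0.7, 6.4]
opening: 0.242
finger_force: 35.0
```

>>> step_arm(steps=[[0, 0, -0.3, 0, 0, 0, 0.7], [0, 0, -0.4, 0, 0, 0, 0.7], [0, 0, -0.4, 0, 0, 0, 0.7], [0, 0, -0.2, 0, 0, 0, 0.7], [0, 0, 0, 0, 0, 0, 0.7]])

```text
clock: 4.92
tool_pos: [0.4499, -0.0463, 0.1057]
eef_rot: [0.998, 0.056, 0.0, -0.0]
contact_force: [1.3, 1.4, -8.1]
opening: 0.24
finger_force: 35.0
```

>>> step_arm(steps=[[0.026, 0.732, 0, 0, 0, -4, 0.7], [0.026, 0.732, 0, 0, 0, -4, 0.7], [0.026, 0.732, 0, 0, 0, -4, 0.7], [0.026, 0.732, 0, 0, 0, -4, 0.7]])

```text
clock: 5.42
tool_pos: [0.4573, -0.0744, 0.1055]
eef_rot: [0.981, 0.196, 0.0, -0.0]
contact_force: [2.1, 2.6, -9.2]
opening: 0.235
finger_force: 35.0
```

>>> step_arm(steps=[[0.026, 0.732, 0, 0, 0, -4, 0.7], [0.026, 0.732, 0, 0, 0, -4, 0.7], [0.026, 0.732, 0, 0, 0, -4, 0.7], [0, 0, 0, 0, 0, 0, 0.7]])

```text
clock: 5.92
tool_pos: [0.4682, -0.0942, 0.1056]
eef_rot: [0.955, 0.295, 0.001, 0.0]
contact_force: [3.4, 1.0, -9.9]
opening: 0.241
finger_force: 35.0
```

```bash
python3 - <<'E'
from plant import r
import cv2,numpy as np
st=r.get_state();print(st["tool_pos"],st["contact_force"],st["q"])
s=r.snapshot("wrist");np.savez("w3.npz",**s);cv2.imwrite("pics/w3.png",cv2.resize(s["pixels"][:,:,::-1],(800,600)))
E
```

```text
[ 0.46818109 -0.09417009  0.10557113] [ 3.42780972  1.04297815 -9.88592578] [ 0.17335521  0.7729918  -0.11512804  2.12672481  0.31994099  0.25618304
 -1.19054019]
```

View pics/w3.png

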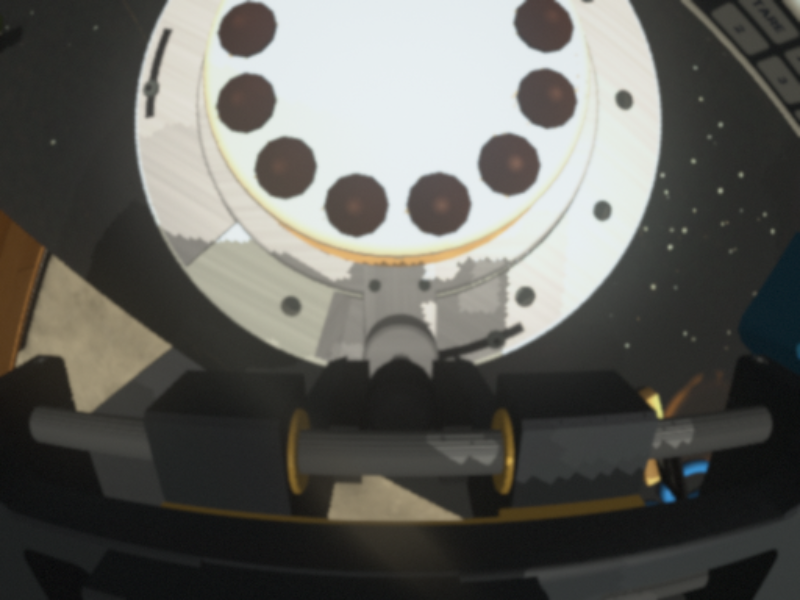

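The lug is between the home hole at (290,306) and the second ring hole at (525,296), so the first hole is just ahead of the pin. I'll lower a little and release onto the ring.

>>> step_arm(steps=[[0, 0, 0.15, 0, 0, 0, 0.7], [0, 0, 0, 0, 0, 0, 0.6], [0, 0, 0, 0, 0, 0, 0.4], [0, 0, 0, 0, 0, 0, 0.4], [0, 0, 0.4, 0, 0, 0, 0.4], [0, 0, 0.4, 0, 0, 0, 0.4], [0, 0, 0, 0, 0, 0, 0.4]])

```text
clock: 6.85
tool_pos: [0.467, -0.0941, 0.0958]
eef_rot: [0.955, 0.296, -0.001, -0.0]
contact_force: [-0.7, 0.1, -0.5]
opening: 0.299
finger_force: 0.0
```

>>> step_arm(steps=[[0, 0.15, 0, 0, 0, -0.5, 0.4], [0, 0.1, 0, 0, 0, -0.5, 0.4], [0, 0.1, 0, 0, 0, -0.5, 0.4], [0.002, 0.07, 0, 0, 0, -0.4, 0.4], [0.002, 0.07, 0, 0, 0, -0.4, 0.4], [0, 0, 0, 0, 0, 0, 0.4]])

```text
clock: 7.6
tool_pos: [0.4707, -0.0986, 0.0963]
eef_rot: [0.949, 0.315, 0.0, 0.0]
contact_force: [0.9, 0.6, 0.6]
opening: 0.302
finger_force: 0.0
```

>>> step_arm(steps=[[0.003, 0.07, 0, 0, 0, -0.4, 0.4], [0.003, 0.07, 0, 0, 0, -0.4, 0.4]])

```text
clock: 7.85
tool_pos: [0.4715, -0.0997, 0.0963]
eef_rot: [0.947, 0.321, 0.0, 0.0]
contact_force: [0.4, 0.7, 0.8]
opening: 0.302
finger_force: 0.0
```

```bash
python3 - <<'E'
from plant import r
import cv2,numpy as np
st=r.get_state();print(st["tool_pos"],st["contact_force"],st["moment"])
s=r.snapshot("wrist");np.savez("w4.npz",**s);a=s["pixels"][:,:,::-1][150:300,150:380];b=np.load("w3.npz")["pixels"][:,:,::-1][150:300,150:380];cv2.imwrite("pics/w4.png",cv2.resize(np.hstack([b,a]),(800,261)))
E
```

```text
[ 0.47145379 -0.09969153  0.09627113] [0.41551313 0.73143588 0.81780088] [-0.02274801 -0.01418197 -0.04713023]
```

View pics/w4.png

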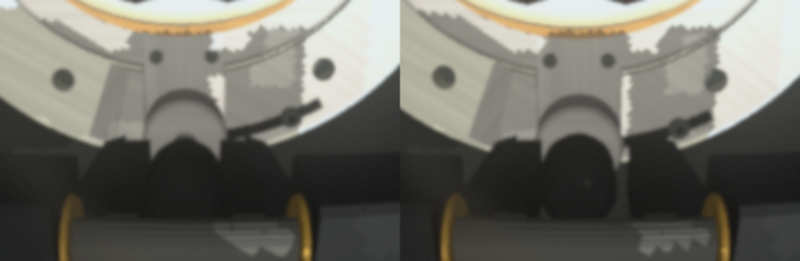

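The left finger touches the knob and the right one is clear, so the stand is being pushed. I'll continue in small steps.

>>> step_arm(steps=[[0.003, 0.06, 0, 0, 0, -0.3, 0.4], [0.003, 0.06, 0, 0, 0, -0.3, 0.4]])

```text
clock: 8.15
tool_pos: [0.4718, -0.0999, 0.0962]
eef_rot: [0.945, 0.327, -0.0, -0.0]
contact_force: [-1.7, 1.3, 0.5]
opening: 0.3
finger_force: 0.6
```

>>> step_arm(steps=[[0.003, 0.05, 0, 0, 0, -0.3, 0.4]])

```text
clock: 8.28
tool_pos: [0.472, -0.1001, 0.0962]
eef_rot: [0.944, 0.329, -0.0, -0.0]
contact_force: [-1.4, 2.5, 1.0]
opening: 0.303
finger_force: 0.9
```

>>> step_arm(steps=[[0.003, 0.05, 0, 0, 0, -0.3, 0.4]])

```text
clock: 8.4
tool_pos: [0.4723, -0.1005, 0.0962]
eef_rot: [0.943, 0.332, -0.0, -0.0]
contact_force: [-0.9, 1.9, 1.7]
opening: 0.299
finger_force: 0.9
```

```bash
python3 - <<'E'
from plant import r
import cv2,numpy as np
s=r.snapshot("wrist");np.savez("w5.npz",**s);a=s["pixels"][:,:,::-1][150:300,150:380];b=np.load("w4.npz")["pixels"][:,:,::-1][150:300,150:380];cv2.imwrite("pics/w5.png",cv2.resize(np.hstack([b,a]),(800,261)))
E
```

```text
(no output)
```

View pics/w5.png

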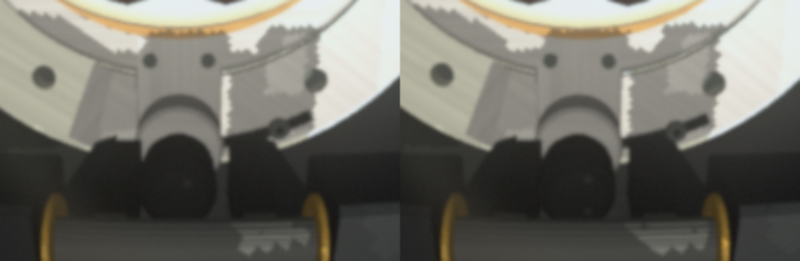

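```bash
cat >> h.py <<'E'
def fproj(s,p):
    T=np.array(s["cam_to_world"]);c=T[:3,:3].T@(np.array(p)-T[:3,3]);t=np.arctan2(np.hypot(c[0],c[1]),c[2]);n=np.hypot(c[0],c[1])
    return np.array([s["cx"]+s["fx"]*t*c[0]/n,s["cy"]+s["fx"]*t*c[1]/n])
E
python3 - <<'E'
import numpy as np
from h import *
A=np.array([.5542,-.035])
for n,angs in(("w3",(34.3,)),("w4",(37,38)),("w5",(37,38,39))):
  s=np.load(n+".npz")
  for a in angs:
    a_=np.radians(a);u=-np.array([np.cos(a_),np.sin(a_)]);t=np.array([-u[1],u[0]])
    for L in(0,.0105,.0125):
      c=lambda p:np.round((fproj(s,np.r_[p,.102+L])-[150,150])*1.739,0)
      print(n,a,L,"in",c(A+.094*u),"out",c(A+.116*u),"L/R",c(A+.105*u-.011*t),c(A+.105*u+.011*t))
E
```

```text
w3 34.3 0 in [180. 155.] out [180. 223.] L/R [142. 189.] [219. 190.]
w3 34.3 0.0105 in [180. 171.] out [180. 242.] L/R [139. 207.] [221. 207.]
w3 34.3 0.0125 in [180. 174.] out [180. 246.] L/R [138. 211.] [222. 211.]
w4 37 0 in [174. 166.] out [174. 238.] L/R [134. 203.] [215. 203.]
w4 37 0.0105 in [174. 185.] out [174. 259.] L/R [130. 223.] [218. 223.]
w4 37 0.0125 in [174. 188.] out [174. 263.] L/R [129. 227.] [218. 228.]
w4 38 0 in [181. 166.] out [182. 238.] L/R [140. 203.] [222. 203.]
w4 38 0.0105 in [181. 185.] out [182. 259.] L/R [137. 223.] [225. 223.]
w4 38 0.0125 in [180. 188.] out [182. 263.] L/R [137. 227.] [226. 227.]
w5 37 0 in [171. 167.] out [169. 238.] L/R [129. 202.] [211. 205.]
w5 37 0.0105 in [170. 185.] out [168. 259.] L/R [125. 222.] [213. 225.]
w5 37 0.0125 in [170. 189.] out [168. 264.] L/R [124. 226.] [213. 229.]
w5 38 0 in [177. 167.] out [177. 238.] L/R [136. 203.] [218. 204.]
w5 38 0.0105 in [177. 185.] out [176. 260.] L/R [132. 223.] [220. 224.]
w5 38 0.0125 in [176. 189.] out [176. 264.] L/R [132. 227.] [221. 228.]
w5 39 0 in [183. 167.] out [184. 238.] L/R [143. 204.] [225. 204.]
w5 39 0.0105 in [183. 185.] out [184. 260.] L/R [140. 224.] [228. 224.]
w5 39 0.0125 in [183. 189.] out [184. 264.] L/R [139. 228.] [228. 228.]
```

>>> step_arm(steps=[[0, -0.12, 0, 0, 0, 0, 0.4], [0, -0.1, 0, 0, 0, 0, 0.2], [0, 0, 0, 0, 0, 0, 0], [0, 0, -1.5, 0, 0, 0, 0], [0, 0, -1.5, 0, 0, 0, 0], [0, 0, -0.9, 0, 0, 0, 0], [0, 0, 0, 0, 0, 0, 0]])

```text
clock: 9.32
tool_pos: [0.4716, -0.0992, 0.1356]
eef_rot: [0.944, 0.331, 0.001, 0.0]
contact_force: [-0.3, -0.1, 0.0]
opening: 0.5
finger_force: 0.0
```

```bash
python3 - <<'E'
from plant import r
import cv2,numpy as np
print(r.get_state()["tool_pos"],r.get_state()["contact_force"])
s=r.snapshot("wrist");np.savez("w6.npz",**s)
f=lambda s:np.clip(s["pixels"][:,:,::-1][160:270,180:340].astype(float)*1.8,0,255)
cv2.imwrite("pics/w6.png",cv2.resize(np.hstack([f(np.load("w2.npz")),f(s)]),(800,275)))
E
```

```text
[ 0.47158724 -0.09920721  0.13563222] [-0.25541708 -0.05189665  0.04289986][ WARN:0@0.531] global loadsave.cpp:1063 imwrite_ Unsupported depth image for selected encoder is fallbacked to CV_8U.
```

View pics/w6.png

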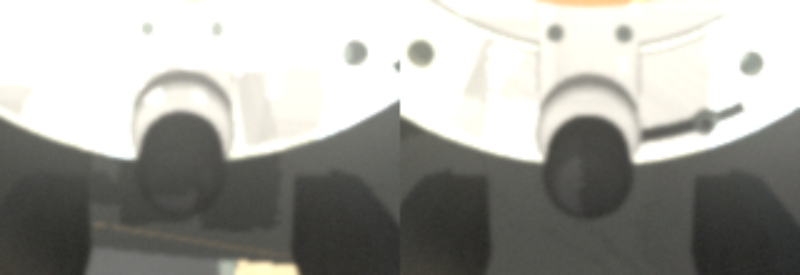

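Compared with the same view at home, the knob sits at the same height over its sleeve: sleeve rim to knob top is 40 px in both. It also lies between the home hole and the second ring hole, so the pin has dropped home in the first hole. I'll retract and hand in.

>>> step_arm(steps=[[0, 0, -2, 0, 0, 0, 0], [0, 0, -3, 0, 0, 0, 0], [0, 0, -3, 0, 0, 0, 0], [0, 0, 0, 0, 0, 0, 0]])

```text
clock: 9.88
tool_pos: [0.4723, -0.0992, 0.2163]
eef_rot: [0.944, 0.331, 0.002, 0.001]
contact_force: [-0.2, -0.3, -0.2]
opening: 0.497
finger_force: 0.0
```

```bash
python3 -c "
from plant import r
print(r.finish_job())"
```

```text
the job is handed in; nothing more can be done
None
```

The stand was swung about 32° anticlockwise and the wrist view shows the pin fully home in the first hole of the portion ring; the arm is clear and the job was handed in at about 10 s, with no verdict returned.

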